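# Right the fallen specimen bottle onto the examination stand

## Robot

A 7-joint arm with a two-finger parallel gripper is mounted at the origin on the work surface. World frame = base frame: x ahead of the robot, y to its left, z up, the work surface at z = 0. Lengths are in mm, angles in rad, forces in N, time in s.
With the tool pointing down it reaches from about 400 to 875 mm from the base axis. Payload 4.4 kg.
Tool frame: the origin (TCP) lies where the fingers leave the gripper's body, on its centre line; the fingertips stand 73 mm ahead of it and the grasp point (between the pads) lies 54 mm ahead of it; z points along the fingers, y is the line along which they close (so a half turn about z gives the same grasp; the last joint's range is limited). The gripper opens to 85 mm and grips with 20 to 120 N. Pads are 22 mm wide; open, the fingers measure 114 mm over their backs; the gripper's body (76 mm by 85 mm) begins 54 mm behind the grasp point. The pads swing forward as they close: fully open they stand 13 mm farther back than shut.
Start: joints at [1.257, 0.628, 0.038, 1.517, -0.027, 0.996, -0.02], TCP at [159.451, -630.152, 303.913] pointing down, gripper open.
Joint ranges: [-3.06, 3.06], [-0.37, 2.12], [-1.25, 1.32], [0.18, 2.47], [-1.1, 4.24], [0.23, 1.98], [-2.94, 2.94]. Speed limits (rad/s): [2.57, 2.57, 3.14, 3.14, 3.14, 3.14, 3.14].

## Interface

Orientations are given as [roll, pitch, yaw] about the fixed x, y, z axes, in that order (R = Rz(yaw) Ry(pitch) Rx(roll)).
In Python, from cell import ctrl gives the robot as it stands.
- The arm moves only by the tool send_rows, never from a script. Its argument "rows" is a list that holds one entry, the list of rows, each a list of 6 numbers: the shift along the tool's x, y, z in cm, then the turn, a rotation vector about the tool's x, y, z in rad. In form: [[[tx, ty, tz, wx, wy, wz], ...]]. A call has 1 to 10 rows; each row is the pose to reach, as a shift and turn from the pose commanded when the call began, along the tool's axes at that moment; what a row does not reach only later rows make up. A row lasts 1/10 s, in which the tool goes at most 50 mm and 8.59 degrees, less where a joint would pass 70% of its speed; a pose out of reach is approached as far as the arm can. A call with a gripper value outside its range is refused whole. "grip" is the closure in counts, from 0 (fully open) to 255 (shut), set as the call begins (left out, the last holds). The fingers move at their own pace and stop on an object; the grip force is fixed at half the most. Time passes only in rows, so rows that repeat a pose let the fingers close. It gives the time, the measured TCP pose, the force, the opening and the grip force at its end, in the units of the state.
- ctrl.read_state(): the state, without advancing time (a new reading comes with each control period).
- ctrl.get_image(name): name is "scene" or "top"; returns a dict with "pixels" (400x640x3 uint8, red, green, blue), "fx", "fy", "cx", "cy" (pixels), "extrinsics" (4x4, takes a point from camera to world coordinates). Camera axes: x right, y up, looking along -z (the intrinsics and any distortion apply to the point x, -y, -z); pixel columns grow to the right and rows downward; lengths in mm; the calibration is good to about 2 mm. A picture is of the moment at which its call begins. There is no depth.
- ctrl.finish_job(): hands the job in; it is judged then, once.
The state is a dict: "clock": time; "qpos": joint angles; "qd": joint speeds; "tau": joint torques, N m; "eef_pos": TCP position; "tool_rot": TCP orientation; "force": force on the tool from outside, world axes, zero at the start; "torque": the same for the moment, N m; "width": finger opening in mm; "gripper_force": force on a finger pad.
Only numpy, scipy, OpenCV 4.12 (cv2) and the standard library are available. Lean on these libraries where they do the work, as an engineer would, in place of code of your own. Each camera call takes 0.05 s, during which the arm holds its last target. There are 200 camera calls.

## Task

The white specimen bottle with the blue cap has toppled and rolled into the V-ribbed cradle. Lift it out without letting it fall onto the bench, and stand it upright, cap up, in the middle of the round plate of the examination stand: set it down gently, still holding it when it touches the plate, then let go and leave it standing there on its own. Do not disturb the other things on the bench.

Things in the scene. Friction and masses are not known exactly. Their poses are not given: they have to be found in the camera images.
- bottle_mid (a point): Centre, half-way up, of the fallen round white bottle. z axis: from base to cap; base and cap top each 58 mm from here. Body 48 mm in diameter for the lowest 88 mm, sloping shoulder 10 mm, blue cap 26 mm in diameter, 18 mm tall. 0.17 to 0.35 kg. It starts lying level in the cradle, 55 mm above the bench, cap towards the robot's side (within 30 degrees of -x); grip it across the body here, between the ribs.
- cradle_axis (a point): Point on the axis of the stock lying in the grey fixed cradle, 55 mm above the bench, midway between its two V ribs (8 mm thick, 60 mm wide, tips 49 mm above the bench, 34 mm either way along x). x is level along the cradle, away from the cap. Base plate 110 x 70 mm, 8 mm thick; open between the ribs. The bottle's centre lies about 14 mm from here against x.
- stand_foot (a point): Bench-height point on the vertical axis of the fixed examination stand: foot 110 mm in diameter, column, level round aluminium plate 100 mm in diameter with a green disc in its middle, centred over this point. The plate's top is anywhere from 60 to 90 mm above the bench, not reported: find it by touch or sight. It is sprung: gives 1 mm per 3 N, at most 5 mm. A knob below it reaches 48 mm out.
- stand: The same stand (foot, column and plate together); the origin is at bench height on its axis, z up.
- amber_bottle: Bystander: standing amber bottle, 56 mm in diameter, 100 mm tall, about 142 mm beyond the bottle's centre, near its axis; origin at the centre of its underside.
- jar: Bystander: standing green glass jar, 60 mm in diameter, 75 mm tall, about 142 mm from the stand's axis, on the far side; origin at the centre of its underside.
- dish: Bystander: low round white dish, 80 mm in diameter, 15 mm tall, origin at the centre of its underside.
- scissors: Bystander: steel scissors lying flat, 145 mm long along x, 60 mm across the finger rings, 8 mm high; origin at the pivot, on the underside.
- forceps: Bystander: steel forceps lying flat, 120 mm long along x, 14 mm wide, 8 mm high; origin at the middle of the underside.
- brush: Bystander: cleaning brush lying along its x, about 200 mm long, 42 mm wide, 20 mm high; origin on the underside near its middle.
Things that resemble listed ones, but are neither listed nor needed, are in the scene too. Of the things like the part that bears bottle_mid, leave any that is pink or purple; of the rest the larger one is meant.

How it is judged:
By the outcome, as a careful person would: the job done as asked, in the order asked, and still so for the second after the job is handed in, with the robot touching nothing.
It also fails if it takes over 45 s, if anything falls off the work surface, if the arm or the gripper's body presses on something with over 40 N, if the wrist force passes 120 N, or if a joint passes its speed limit or range.

## Working session

There is one attempt and no reset: what is moved stays moved. The work goes in short steps, Python scripts to look and compute and a tool call to move; the robot and the scene stay as the last step left them, time stands still between calls to the robot, and variables do not carry over. Pictures are saved under pics/ and viewed, at most 10 in all, crops included, and the job is handed in when it is done.

Besides the shell and the picture viewer there is one more tool, called as name([rows], argument=value, ...), one row to a line, values as JSON. send_rows: Moves the arm, as the interface text tells. Its arguments: {"type":"object","properties":{"rows":{"type":"array","items":{"type":"array","items":{"type":"array","items":{"type":"number"}}}},"grip":{"type":"number"}},"required":["rows"]}

```bash
mkdir -p pics; ls; python3 - <<'E'
from cell import ctrl
import cv2,numpy as np
for n in ("scene","top"):
    d=ctrl.get_image(n); cv2.imwrite(f"pics/{n}0.png",d["pixels"][:,:,::-1])
    print(n,{k:(np.round(v,3).tolist() if k=="extrinsics" else v) for k,v in d.items() if k!="pixels"})
print(ctrl.read_state())
E
```

```text
pics
scene {'fx': 426.91429924253003, 'fy': 426.91429924253003, 'cx': 324.9552212318465, 'cy': 199.72490323154182, 'extrinsics': [[0.861, -0.35, 0.369, 1039.67], [0.509, 0.573, -0.643, -788.945], [0.013, 0.741, 0.671, 916.184], [0.0, 0.0, 0.0, 1.0]]}
top {'fx': 463.47071050904447, 'fy': 463.47071050904447, 'cx': 319.14554157661206, 'cy': 199.76893218217023, 'extrinsics': [[0.023, 0.987, -0.157, 373.597], [-1.0, 0.022, -0.009, -9.112], [-0.006, 0.157, 0.988, 1279.826], [0.0, 0.0, 0.0, 1.0]]}
{'clock': 0.1, 'qpos': array([ 1.25719759,  0.62924944,  0.03844742,  1.51827205, -0.02701171,
        0.9963076 , -0.02000741]), 'qd': array([ 0.00013375, -0.00072635, -0.00103336, -0.00305623, -0.00018238,
        0.00060506, -0.00026279]), 'tau': array([ 3.06316084e-03, -5.64539909e+01,  1.23069115e+00, -1.93975621e+01,
        1.14043415e-02,  5.41675559e-03, -2.50975995e-05]), 'eef_pos': array([ 159.34984676, -629.71074347,  303.0824099 ]), 'tool_rot': array([-3.13987411e+00,  9.05138320e-06,  2.47782717e-01]), 'force': array([0.18580731, 0.2349971 , 0.28962989]), 'torque': array([-0.01833397,  0.01457211, -0.03104526]), 'gripper_force': 0.0, 'width': 85.09843898977914}
```

View pics/scene0.png

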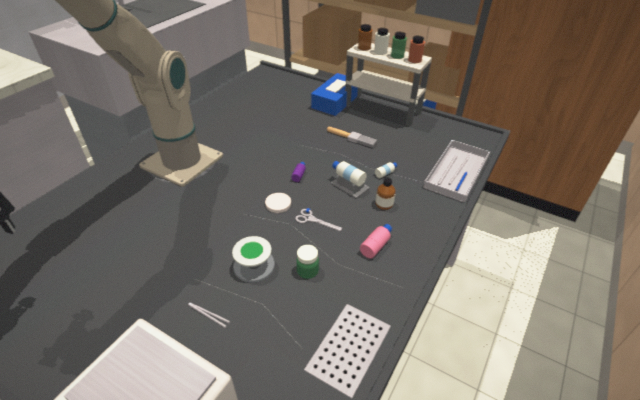

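View pics/top0.png

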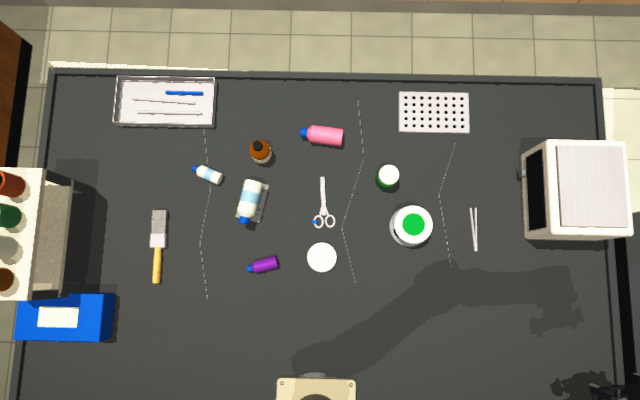

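The top image shows these candidates for the bottle: large white bottle with a blue cap in the grey cradle (250,200), small white one (207,174), pink (322,135) and purple (263,264). I choose (250,200) because it is the larger white one and lies in the cradle. The stand is at (412,225). The scene view agrees, with the bottle at (350,175) and the stand at (252,255). Next is one close crop to check.

```bash
cat > h.py <<'E'
import cv2,numpy as np
from cell import ctrl
def ray(d,u,v):
    E=np.array(d["extrinsics"]); r=E[:3,:3]@[(u-d["cx"])/d["fx"],-(v-d["cy"])/d["fy"],-1]
    return E[:3,3],r
def at(d,u,v,z):
    o,r=ray(d,u,v); return np.round(o+r*(z-o[2])/r[2],1)
def px(d,p):
    E=np.array(d["extrinsics"]); c=E[:3,:3].T@(np.array(p)-E[:3,3])
    return np.array([d["cx"]-d["fx"]*c[0]/c[2], d["cy"]+d["fy"]*c[1]/c[2]])
E
python3 - <<'E'
from h import *
t=cv2.imread("pics/top0.png");s=cv2.imread("pics/scene0.png")
c=lambda im,u,v:cv2.resize(im[v-35:v+35,u-50:u+50],(400,280),interpolation=cv2.INTER_CUBIC)
cv2.imwrite("pics/crop0.png",np.vstack([np.hstack([c(t,250,200),c(t,412,225)]),np.hstack([c(s,350,178),c(s,252,258)])]))
E
```

```text
(no output)
```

View pics/crop0.png

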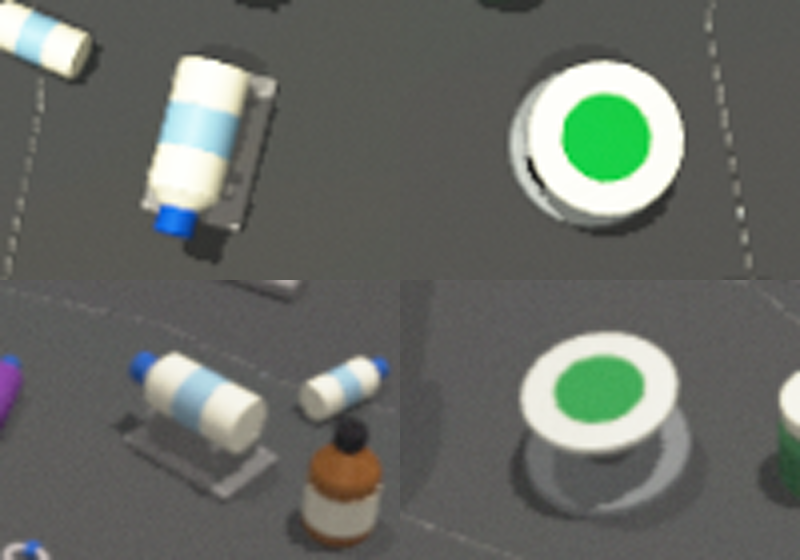

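```bash
cat >> h.py <<'E'
def rings(mid,ax,prof,n=40):
    ax=np.array(ax)/np.linalg.norm(ax); a=np.cross(ax,[0.3,0.2,1] if abs(ax[2])<.9 else [1,0,0]); a/=np.linalg.norm(a); b=np.cross(ax,a)
    th=np.linspace(0,2*np.pi,n)
    return np.array([mid+ax*s+r*(a*np.cos(t)+b*np.sin(t)) for s,r in prof for t in th])
def sil(d,pts,shape=(400,640),k=4):
    q=np.array([px(d,p) for p in pts]); m=np.zeros((shape[0]*k,shape[1]*k),np.uint8)
    cv2.fillConvexPoly(m,cv2.convexHull(np.round((q+.5)*k).astype(np.int32)),255)
    return cv2.resize(m,shape[::-1],interpolation=cv2.INTER_AREA)/255.
def tri(obs):
    A=np.zeros((3,3));b=np.zeros(3)
    for o,r in obs:
        r=r/np.linalg.norm(r);P=np.eye(3)-np.outer(r,r);A+=P;b+=P@o
    X=np.linalg.solve(A,b); return X,[np.linalg.norm((np.eye(3)-np.outer(r,r)/(r@r))@(X-o)) for o,r in obs]
E
cat > m.py <<'E'
from h import *
from scipy.optimize import minimize
D={n:ctrl.get_image(n) for n in("scene","top")}
def comp(mask,u,v):
    n,l=cv2.connectedComponents(mask.astype(np.uint8)); 
    w=l[v-6:v+6,u-6:u+6]; k=np.bincount(w[w>0]).argmax(); return l==k
seed={"scene":(350,175),"top":(250,195)}; M={}
for n,d in D.items():
    h=cv2.cvtColor(d["pixels"],cv2.COLOR_RGB2HSV); p=d["pixels"].astype(int)
    M[n]=comp((p.max(2)>135),*seed[n]).astype(float)   # body only
    print(n,M[n].sum())
def cost(q):
    x,y,a=q; P=rings(np.array([x,y,55]),[np.cos(a),np.sin(a),0],[(-58,24),(30,24),(40,13)]) 
    return sum(np.abs(sil(D[n],P)-M[n]).sum() for n in D)
x0=[*at(D["top"],249,199,60)[:2],np.pi+.2]; print(x0)
best=min((minimize(cost,[x0[0],x0[1],np.pi+g],method="Nelder-Mead",options=dict(initial_simplex=[[x0[0],x0[1],np.pi+g],[x0[0]+10,x0[1],np.pi+g],[x0[0],x0[1]+10,np.pi+g],[x0[0],x0[1],np.pi+g+.2]])) for g in(-.3,0,.3)),key=lambda r:r.fun)
print("bottle",best.x,best.fun)
# stand: green disc, then white plate
obs=[];obs2=[]
for n,d in D.items():
    h=cv2.cvtColor(d["pixels"],cv2.COLOR_RGB2HSV); u,v={"scene":(252,251),"top":(413,224)}[n]
    g=comp((h[...,0]>45)&(h[...,0]<75)&(h[...,1]>140)&(h[...,2]>80),u,v); w=comp(g|(d["pixels"].max(2)>160),u,v)
    for m,o in((g,obs),(w,obs2)):
        c=cv2.fitEllipse(np.argwhere(cv2.morphologyEx(m.astype(np.uint8),cv2.MORPH_GRADIENT,np.ones((3,3))))[:,::-1].astype(np.float32))
        yx=np.argwhere(m).mean(0); o.append(ray(d,yx[1],yx[0])); print(n,yx[::-1],c[1],m.sum())
print("disc",tri(obs),"plate",tri(obs2))
E
python3 m.py
```

```text
scene 426.0
top 775.0
[np.float64(565.1), np.float64(189.7), 3.3415926535897933]
bottle [556.52033146 194.68466683   2.92309031] 207.1686274509804
scene [251.35344828 249.87931034] (14.908003807067871, 20.762096405029297) 232
scene [251.38495093 250.51254089] (29.706525802612305, 39.78981018066406) 917
top [413.0521978  223.93131868] (21.41999053955078, 22.31146812438965) 364
top [411.30804954 224.35216718] (39.15042495727539, 42.589996337890625) 1292
disc (array([ 507.5643685 , -245.17653643,   67.72694216]), [np.float64(0.23917298574901488), np.float64(0.2391729857491621)]) plate (array([ 506.17834682, -242.44578644,   61.89105795]), [np.float64(0.8519603450449985), np.float64(0.8519603450449756)])
```

```bash
cat > m2.py <<'E'
from h import *
D={n:ctrl.get_image(n) for n in("scene","top")}
q=np.array([556.5,194.7,55]);a=2.923;ax=np.array([np.cos(a),np.sin(a),0])
obs=[];ims=[]
for n,d in D.items():
    p=d["pixels"].astype(int); m=(p[...,2]>p[...,0]+60)&(p[...,2]>p[...,1]+40)
    c=px(d,q+ax*49).astype(int); w=np.zeros_like(m); w[c[1]-12:c[1]+12,c[0]-12:c[0]+12]=1
    m&=w; yx=np.argwhere(m).mean(0); obs.append(ray(d,yx[1],yx[0])); print(n,yx[::-1],m.sum(),px(d,q+ax*49))
    im=d["pixels"][:,:,::-1].copy(); u,v=px(d,q).astype(int)
    im=cv2.resize(im[v-30:v+30,u-40:u+40],None,fx=5,fy=5,interpolation=cv2.INTER_CUBIC)
    for prof in([(-58,24),(30,24),(40,13)],[(40,13),(58,13)]):
        P=np.array([px(d,x) for x in rings(q,ax,prof)])
        cv2.polylines(im,[cv2.convexHull(((P+.5-[u-40,v-30])*5).astype(np.int32))],True,(0,0,255),1)
    ims.append(im)
print(tri(obs)); cv2.imwrite("pics/ov.png",np.hstack(ims))
E
python3 m2.py
```

```text
scene [335.17857143 163.67857143] 28 [336.23100974 164.29113148]
top [243.28985507 219.71014493] 69 [242.42087612 220.11286994]
(array([508.1758202 , 201.36149703,  60.25341845]), [np.float64(1.2809126194848472), np.float64(1.2809126194848617)])
```

View pics/ov.png

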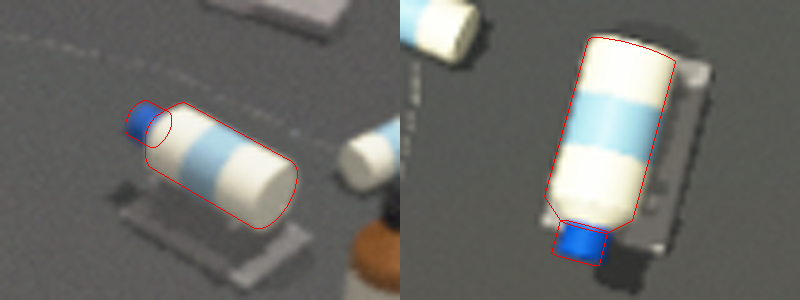

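Overlay: the fitted outline covers the bottle in both views, with the cap at top (243,220). The axis is about 1–2 mm to the right in the top view. Bottle mid ≈ (557,193,55) with cap yaw ≈ 2.92, and the stand is at about (507,-244) with its top at about 65. Both are within reach. I'll set off, recording joint data to model the arm as I go.

send_rows([
  [[5,-3,0,0,0,-0.1],[10,-6,0,0,0,-0.2],[15,-9,0,0,0,-0.3],[20,-12,0,0,0,-0.4],[25,-15,0,0,0,-0.5],[30,-18,0,0,0,-0.6],[35,-21,0,0,0,-0.7],[40,-23,0,0,0,-0.8],[44,-25,0,0,0,-0.9],[48,-27,0,0,0,-0.9]],
])

```text
clock: 1.3
eef_pos: [521.1, -282.8, 304.1]
tool_rot: [3.141, 0.0, 1.15]
force: [0.9, -0.6, -0.3]
width: 85.6
gripper_force: 0.0
```

```bash
cat > st.py <<'E'
from cell import ctrl
import json,numpy as np
s=ctrl.read_state(); s={k:np.round(v,4).tolist() for k,v in s.items()}
open("log.txt","a").write(json.dumps(s)+"\n"); print({k:s[k] for k in("clock","qpos","eef_pos","tool_rot","force","width")})
E
python3 st.py
```

```text
{'clock': 1.3, 'qpos': [0.5933, 0.5514, -0.2243, 1.6787, 0.1462, 0.9274, -0.108], 'eef_pos': [521.088, -282.7665, 304.1315], 'tool_rot': [3.1411, 0.0, 1.1495], 'force': [0.8644, -0.5659, -0.2972], 'width': 85.5955}
```

send_rows([
  [[5,-2,0,0,0,-0.1],[10,-4,0,0,0,-0.2],[15,-6,0,0,0,-0.3],[20,-8,0,0,0,-0.4],[25,-10,0,0,0,-0.5],[30,-12,0,0,0,-0.6],[35,-13,0,0,0,-0.7],[40,-14.5,0,0,0,-0.75],[44,-16,0,0,0,-0.75],[45,-16,0,0,0,-0.75]],
])

```text
clock: 2.3
eef_pos: [557.9, 197.3, 304.2]
tool_rot: [3.14, -0.003, 1.903]
force: [-0.2, 0.1, 0.3]
width: 85.5
gripper_force: 0.0
```

```bash
python3 st.py; cat > fit.py <<'E'
import json,numpy as np
from scipy.optimize import least_squares
from scipy.spatial.transform import Rotation as R
S=[dict(qpos=[1.25719759,0.62924944,0.03844742,1.51827205,-0.02701171,0.9963076,-0.02000741],eef_pos=[159.35,-629.71,303.08],tool_rot=[-3.13987,0,.24778])]+[json.loads(l) for l in open("log.txt")]
import itertools
def fk(q,p,s):
    # p: base yaw, h, d1, a, d2, a4, a6, dt, tool yaw
    by,h,d1,a1,d2,a2,a6,dt,ty=p
    T=R.from_rotvec([0,0,by+s[0]*q[0]]);x=np.array([0,0,h])
    T=T*R.from_rotvec([0,q[1],0])*R.from_rotvec([0,0,s[1]*q[2]]); x=x+T.apply([a1,0,d1])
    T=T*R.from_rotvec([0,q[3],0]); x=x+T.apply([a2,0,0])
    T=T*R.from_rotvec([0,0,s[2]*q[4]]); x=x+T.apply([0,0,d2])
    T=T*R.from_rotvec([0,q[5],0]); x=x+T.apply([a6,0,dt]); T=T*R.from_rotvec([0,0,ty+s[3]*q[6]])
    return x,T
def run():
    best=None
    for s in itertools.product((1,-1),repeat=4):
      for b0 in(0,3.14,1.57,-1.57):
       for t0 in(0,3.14,1.57,-1.57):
        def f(p):
            r=[]
            for d in S:
                x,T=fk(d["qpos"],p,s); r+=list((x-d["eef_pos"])/1)+list((T.inv()*R.from_euler("xyz",d["tool_rot"])).as_rotvec()*300)
            return r+list((np.array(p[[3,5,6]]))*.01)
        o=least_squares(f,[b0,330,400,0,400,0,0,150,t0])
        if best is None or o.cost<best[0]: best=(o.cost,s,o.x)
    return best
if __name__=="__main__":
    b=run(); print(b[0],b[1],np.round(b[2],3)); np.save("fk.npy",np.r_[b[2],b[1]])
    for d in S: x,T=fk(d["qpos"],b[2],b[1]); print(np.round(x-d["eef_pos"],1))
E
python3 fit.py
```

```text
{'clock': 2.3, 'qpos': [-0.1039, 0.5738, -0.446, 1.6781, 0.2878, 0.9539, -0.3231], 'eef_pos': [557.8971, 197.302, 304.2441], 'tool_rot': [3.1404, -0.0029, 1.9028], 'force': [-0.1798, 0.1233, 0.259], 'width': 85.4684}
0.36485690701998386 (-1, -1, -1, -1) [ 6.239000e+00  1.123653e+03  5.736800e+02 -5.274300e+01  3.635310e+02
 -8.110000e-01 -5.137900e+01  1.117946e+03  7.810000e+00]
[-0.1  0.  -0. ]
[-0.1  0.2 -0.1]
[0.3 0.  0.1]
```

send_rows([
  [[0,0,0,0.14,0,0],[0,0,0,0.28,0,0],[0,0,0,0.42,0,0],[0,0,0,0.5,0.1,0],[0,0,0,0.5,0.2,0],[0,0,0,0.5,0.2,0]],
])

```text
clock: 2.9
eef_pos: [560.2, 188.8, 302.2]
tool_rot: [-2.633, -0.19, 1.842]
force: [0.9, -0.8, 0.1]
width: 85.3
gripper_force: 0.0
```

```bash
python3 st.py; python3 fit.py
```

```text
{'clock': 2.9, 'qpos': [-0.0519, 0.8219, -0.4804, 1.3051, 0.081, 1.5579, -0.1779], 'eef_pos': [560.152, 188.8095, 302.1822], 'tool_rot': [-2.6334, -0.19, 1.8424], 'force': [0.8736, -0.8374, 0.0508], 'width': 85.2965}
26.368216428497398 (-1, -1, -1, -1) [-4.30000e-02  3.28063e+02  5.69170e+02 -2.55580e+01  3.83589e+02
  2.19000e+00 -1.62400e+01  2.90329e+02  1.53000e+00]
[ 0.8 -0.6 -1. ]
[ 0.4  1.8 -0.2]
[-0.1  0.1  1.1]
[-0.  -0.9  0.2]
```

```bash
cat > ik.py <<'E'
from fit import fk,R,np,least_squares
P=np.load("fk.npy");p,s=P[:9],P[9:]
lo=np.array([-3.06,-.37,-1.25,.18,-1.1,.23,-2.94]);hi=np.array([3.06,2.12,1.32,2.47,4.24,1.98,2.94]);m=.05
def ik(pos,T,q0):
    def f(q):
        x,A=fk(q,p,s); return np.r_[(x-pos)/1.,(A.inv()*T).as_rotvec()*300,(q-q0)*.5]
    o=least_squares(f,np.clip(q0,lo+m,hi-m),bounds=(lo+m,hi-m)); return o.x,np.abs(o.fun[:6]).max()
def tool(z,x): z=np.array(z,float);x=np.array(x,float);return R.from_matrix(np.c_[x,np.cross(z,x),z])
if __name__=="__main__":
    q0=np.array([0,.6,-.3,1.7,.2,.95,-.3]);b=[557,193,0]
    for n,ya in(("A",2.923),("B",-.2186)):
        T=tool([0,0,-1],[np.cos(ya),np.sin(ya),0]); q,e=ik(np.array([557,193,109.]),T,q0); print("grasp",n,np.round(q,2),round(e,1))
        sx=1 if n=="A" else -1   # cap = sx * tool x
        for ph in range(-180,180,20):
            f=np.radians(ph);z=np.array([np.cos(f),np.sin(f),0]);r=[]
            for g in (0,.8,1.6,2.4,3.1):
              for j7 in(-2,0,2):
                q1=q.copy();q1[0]=.4;q1[4]=g;q1[6]=j7
                r.append(ik(np.array([507,-244,125.])-54*z,tool(z,[0,0,sx]),q1))
            r=[k for k in r if k[1]<4]
            if r: k=min(r,key=lambda k:np.abs(k[0]-q).sum()); print(n,ph,np.round(k[0],2),round(k[1],1))
E
python3 ik.py
```

```text
grasp A [-0.06  0.87 -0.51  1.83  0.7   0.62  0.35] 0.0
A -140 [-0.09  1.39  0.15  1.17  0.73  1.93  2.03] 0.0
A -120 [-0.07  1.31 -0.1   1.47  1.04  1.84  1.79] 0.0
A -100 [-0.07  1.28 -0.23  1.77  1.32  1.81  1.57] 0.0
A -80 [-0.18  1.28 -0.11  2.06  1.56  1.68  1.33] 0.0
A -60 [-0.2   1.38 -0.02  2.33  1.87  1.78  1.  ] 0.0
A 0 [ 1.35  1.56 -0.52  2.42  4.19  1.38  2.47] 0.0
A 40 [ 1.7   1.74 -1.2   1.92 -0.22  0.52  0.54] 0.0
A 60 [ 1.55  1.69 -1.2   1.62 -0.09  1.01  0.39] 0.0
A 80 [ 1.35  1.68 -1.2   1.31 -0.03  1.46  0.35] 0.0
A 100 [ 1.01  1.52 -0.69  1.   -0.31  1.93  0.69] 0.0
grasp B [-0.57  0.83  0.31  1.84 -0.46  0.54 -1.75] 0.0
B -140 [-0.17  1.41  0.34  1.17  0.62  1.85 -1.01] 0.0
B -120 [-0.33  1.35  0.39  1.48  0.77  1.52 -1.11] 0.0
B -100 [-0.51  1.34  0.5   1.78  0.98  1.18 -1.31] 0.0
B -80 [-0.57  1.35  0.47  2.06  1.43  1.07 -1.77] 0.0
B -60 [-0.49  1.43  0.38  2.32  1.9   1.34 -2.28] 0.0
B 0 [ 1.35  1.56 -0.52  2.42  4.19  1.38 -0.67] 0.0
B 40 [ 1.45  1.4  -0.66  1.91 -1.05  0.95 -1.83] 0.0
B 60 [ 1.02  1.29 -0.08  1.6  -1.05  1.63 -1.87] 0.0
B 80 [ 0.86  1.35  0.05  1.3  -0.91  1.93 -1.97] 0.0
B 100 [ 1.01  1.52 -0.69  1.   -0.31  1.93 -2.46] 0.0
```

```bash
cat > rel.py <<'E'
import sys; from ik import *; from cell import ctrl
def rel(pos,T):
    s=ctrl.read_state(); A=R.from_euler("xyz",s["tool_rot"]); print(np.round(s["eef_pos"],1),np.round(s["tool_rot"],3),"F",np.round(s["force"],1),"w",s["width"])
    print("shift cm",np.round(A.inv().apply(np.array(pos)-s["eef_pos"])/10,2),"rot",np.round((A.inv()*T).as_rotvec(),3))
E
cat > pth.py <<'E'
from ik import *
from scipy.spatial.transform import Slerp
a=2.92;T0=tool([0,0,-1],[np.cos(a),np.sin(a),0]); q,e=ik(np.array([560,192.5,105]),T0,np.array([0,.6,-.5,1.7,.5,.7,.3])); print(np.round(q,2),e)
for ph in(-80,-90,-100):
    f=np.radians(ph);z=np.array([np.cos(f),np.sin(f),0]);T1=tool(z,[0,0,1]);print(ph,(T0.inv()*T1).as_rotvec())
    sl=Slerp([0,1],R.concatenate([T0,T1])); qq=q
    for t in np.linspace(0,1,8):
        T=sl(t);g=np.array([560,192.5,105+125.])*(1-t)+np.array([507,-244,230.])*t; g[2]-=54*0
        tcp=np.array([560,192.5,230])*(1-t)+(np.array([507,-244,190])-54*z)*t
        qq,e=ik(tcp,T,qq); print(round(t,2),np.round(qq,2),round(e,1))
E
python3 pth.py; python3 -c "
from rel import *
rel([560,192.5,200],tool([0,0,-1],[np.cos(2.92),np.sin(2.92),0]))"
```

```text
[-0.09  0.87 -0.46  1.83  0.65  0.6   0.39] 0.00020107214680820107
-80 [ 1.49471553  0.99503709 -1.49471553]
0.0 [-0.01  0.7  -0.59  1.75  0.5   0.84  0.51] 0.0
0.14 [-0.02  0.76 -0.59  1.66  0.54  1.14  0.74] 0.0
0.29 [-0.05  0.82 -0.55  1.61  0.64  1.36  0.93] 0.0
0.43 [-0.08  0.88 -0.5   1.62  0.77  1.52  1.1 ] 0.0
0.57 [-0.11  0.94 -0.45  1.68  0.93  1.62  1.24] 0.0
0.71 [-0.13  1.   -0.39  1.8   1.11  1.67  1.35] 0.0
0.86 [-0.13  1.07 -0.32  1.95  1.32  1.71  1.4 ] 0.0
1.0 [-0.11  1.16 -0.21  2.12  1.56  1.76  1.4 ] 0.0
-90 [ 1.37054639  1.09612448 -1.37054639]
0.0 [-0.01  0.7  -0.59  1.75  0.5   0.84  0.51] 0.0
0.14 [-0.    0.77 -0.59  1.65  0.53  1.14  0.74] 0.0
0.29 [-0.02  0.83 -0.56  1.58  0.6   1.38  0.94] 0.0
0.43 [-0.05  0.9  -0.52  1.57  0.71  1.55  1.11] 0.0
0.57 [-0.07  0.96 -0.47  1.61  0.86  1.67  1.27] 0.0
0.71 [-0.09  1.02 -0.41  1.69  1.03  1.74  1.39] 0.0
0.86 [-0.09  1.08 -0.34  1.82  1.22  1.77  1.48] 0.0
1.0 [-0.08  1.16 -0.26  1.97  1.43  1.81  1.52] 0.0
-100 [ 1.24377601  1.18657951 -1.24377601]
0.0 [-0.01  0.7  -0.59  1.75  0.5   0.84  0.51] 0.0
0.14 [ 0.01  0.77 -0.6   1.64  0.51  1.14  0.74] 0.0
0.29 [-0.    0.85 -0.58  1.56  0.57  1.39  0.94] 0.0
0.43 [-0.02  0.92 -0.53  1.52  0.66  1.58  1.12] 0.0
0.57 [-0.04  0.98 -0.49  1.53  0.79  1.72  1.28] 0.0
0.71 [-0.05  1.05 -0.43  1.59  0.95  1.8   1.43] 0.0
0.86 [-0.05  1.11 -0.37  1.69  1.13  1.85  1.54] 0.0
1.0 [-0.04  1.17 -0.29  1.82  1.32  1.87  1.62] 0.0
[560.2 188.8 302.2] [-2.633 -0.19   1.842] F [ 0.9 -0.8  0.1] w 85.2964538542715
shift cm [-1.58  4.99  8.78] rot [-0.355 -0.438 -1.002]
```

send_rows([
  [[-0.2,0.6,1.1,-0.045,-0.055,-0.125],[-0.4,1.2,2.2,-0.09,-0.11,-0.25],[-0.6,1.9,3.3,-0.13,-0.165,-0.375],[-0.8,2.5,4.4,-0.18,-0.22,-0.5],[-1.0,3.1,5.5,-0.22,-0.27,-0.625],[-1.2,3.7,6.6,-0.27,-0.33,-0.75],[-1.4,4.4,7.7,-0.31,-0.38,-0.875],[-1.58,5.0,8.8,-0.355,-0.438,-1.0],[-1.58,5.0,8.8,-0.355,-0.438,-1.0]],
])

```text
clock: 3.8
eef_pos: [556.2, 195.4, 201.0]
tool_rot: [-3.141, -0.0, 2.926]
force: [0.4, 0.1, 0.1]
width: 85.4
gripper_force: 0.0
```

```bash
python3 st.py; python3 -c "
from rel import *
rel([560,192.5,105],tool([0,0,-1],[np.cos(2.92),np.sin(2.92),0]))
from h import *
ims=[]
for n in('scene','top'):
    d=ctrl.get_image(n);u,v=px(d,[560,192.5,60]).astype(int);im=d['pixels'][v-40:v+40,u-40:u+40,::-1].copy();im=cv2.resize(im,(400,400),interpolation=cv2.INTER_CUBIC);ims.append(im)
cv2.imwrite('pics/pre.png',np.hstack(ims))"
```

```text
{'clock': 3.8, 'qpos': [0.012, 0.7515, -0.6511, 1.7743, 0.5994, 0.8245, 0.4249], 'eef_pos': [556.2343, 195.3552, 201.0323], 'tool_rot': [-3.1408, -0.0002, 2.9264], 'force': [0.3648, 0.081, 0.1285], 'width': 85.3766}
[556.2 195.4 201. ] [-3.141 -0.     2.926] F [0.4 0.1 0.1] w 85.37662412366045
shift cm [-0.43 -0.19  9.6 ] rot [-0.001 -0.     0.006]
```

View pics/pre.png

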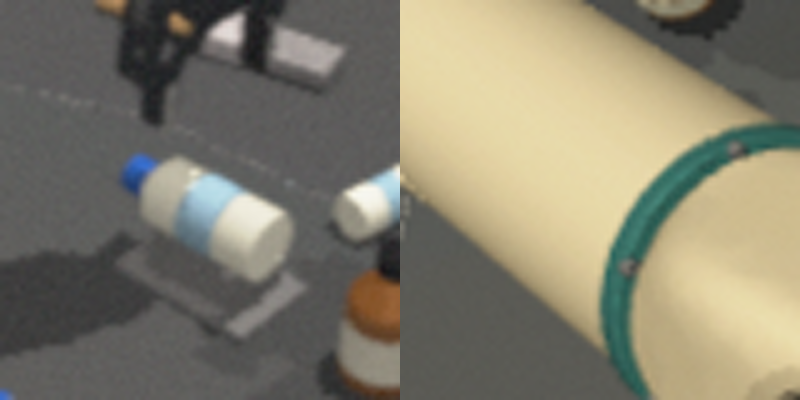

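The scene crop shows the gripper above the bottle, which is still in the cradle; the arm hides it from the top camera. I'll descend with a small correction.

send_rows([
  [[-0.4,-0.2,2,0,0,0],[-0.4,-0.2,4,0,0,0],[-0.4,-0.2,5,0,0,0],[-0.4,-0.2,5.5,0,0,0],[-0.4,-0.2,5.5,0,0,0]],
])

```text
clock: 4.4
eef_pos: [562.4, 193.6, 146.6]
tool_rot: [3.14, 0.001, 2.923]
force: [0.1, 0.5, 0.8]
width: 85.7
gripper_force: 0.0
```

```bash
python3 -c "
from rel import *
rel([560,192.5,105],tool([0,0,-1],[np.cos(2.92),np.sin(2.92),0]))
from h import *
ims=[]
for n in('scene',):
    d=ctrl.get_image(n);u,v=px(d,[560,192.5,80]).astype(int);im=d['pixels'][v-40:v+40,u-40:u+40,::-1].copy();im=cv2.resize(im,(560,560),interpolation=cv2.INTER_CUBIC);ims.append(im)
cv2.imwrite('pics/pre2.png',np.hstack(ims))"
```

```text
[562.4 193.6 146.6] [3.140e+00 1.000e-03 2.923e+00] F [0.1 0.5 0.8] w 85.72982967199061
shift cm [ 0.21 -0.16  4.16] rot [0.002 0.001 0.003]
```

View pics/pre2.png

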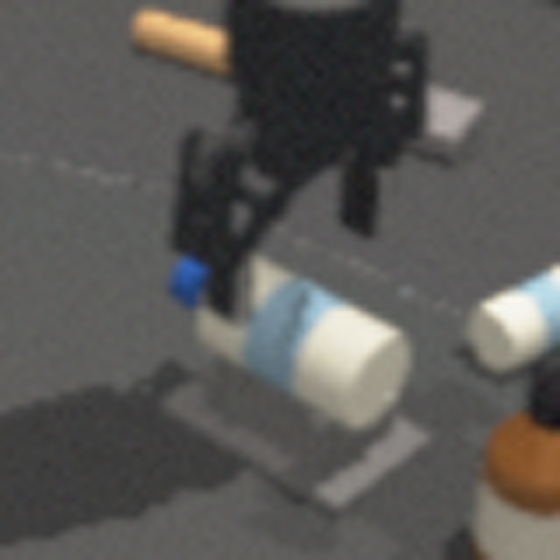

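The near finger straddles the bottle on its near side and the far finger is beyond it, as intended. I'll go down and close.

send_rows([
  [[0.1,-0.1,1,0,0,0],[0.2,-0.1,2,0,0,0],[0.2,-0.1,3,0,0,0],[0.2,-0.1,4.0,0,0,0],[0.2,-0.1,4.2,0,0,0],[0.2,-0.1,4.2,0,0,0]],
])

```text
clock: 5.05
eef_pos: [559.8, 192.7, 103.9]
tool_rot: [3.14, 0.0, 2.923]
force: [-0.3, 0.9, 0.3]
width: 85.1
gripper_force: 0.0
```

send_rows([
  [[0,0,0,0,0,0],[0,0,0,0,0,0],[0,0,0,0,0,0],[0,0,0,0,0,0],[0,0,0,0,0,0],[0,0,0,0,0,0],[0,0,0,0,0,0],[0,0,0,0,0,0]],
], grip=255)

```text
clock: 5.85
eef_pos: [560.1, 191.4, 105.3]
tool_rot: [-3.141, 0.002, 2.923]
force: [-2.1, -3.1, 6.1]
width: 46.3
gripper_force: 60.5
```

send_rows([
  [[0,0,-1,0,0,0],[0,0,-2.5,0,0,0],[0,0,-4.5,0,0,0],[0,0,-7,0,0,0],[0,0,-9.5,0,0,0],[0,0,-11.5,0,0,0],[0,0,-12.5,0,0,0],[0,0,-12.5,0,0,0],[0,0,-12.5,0,0,0]],
])

```text
clock: 6.75
eef_pos: [559.6, 192.1, 229.2]
tool_rot: [3.14, 0.001, 2.923]
force: [-0.1, -0.6, -2.5]
width: 46.4
gripper_force: 61.8
```

```bash
python3 -c "
from rel import *
rel([507,-190,200],tool([0,-1,0],[0,0,1]))"
```

```text
[559.6 192.1 229.2] [3.140e+00 1.000e-03 2.923e+00] F [-0.1 -0.6 -2.5] w 46.36077333205885
shift cm [ -3.15 -38.45   2.86] rot [ 1.369  1.099 -1.368]
```

Held: 2.5 N of weight at a width of 46.4. I'll turn it upright along the way, in two halves.

send_rows([
  [[-0.1,-1.2,0.1,0.05,0.04,-0.05],[-0.2,-3,0.2,0.12,0.1,-0.12],[-0.4,-5,0.3,0.19,0.15,-0.19],[-0.6,-7.5,0.5,0.27,0.22,-0.27],[-0.8,-10,0.7,0.35,0.28,-0.35],[-1.0,-12.5,0.9,0.43,0.345,-0.43],[-1.2,-15,1.1,0.51,0.41,-0.51],[-1.4,-17,1.3,0.58,0.465,-0.58],[-1.5,-18.5,1.4,0.64,0.515,-0.64],[-1.6,-19.2,1.4,0.685,0.55,-0.685]],
])

```text
clock: 7.75
eef_pos: [533.5, 0.4, 213.2]
tool_rot: [-2.613, -0.717, -2.828]
force: [0.3, 0.9, -2.6]
width: 46.4
gripper_force: 61.9
```

```bash
python3 st.py; python3 -c "
from rel import *
rel([507,-190,200],tool([0,-1,0],[0,0,1]))"
```

```text
{'clock': 7.75, 'qpos': [0.0088, 0.9464, -0.5906, 1.5914, 0.8055, 1.6683, 1.176], 'eef_pos': [533.4717, 0.3826, 213.2097], 'tool_rot': [-2.6127, -0.7167, -2.8281], 'force': [0.2689, 0.8511, -2.5975], 'width': 46.4358}
[5.335e+02 4.000e-01 2.132e+02] [-2.613 -0.717 -2.828] F [ 0.3  0.9 -2.6] w 46.43578657144896
shift cm [  5.46 -11.65  14.34] rot [ 0.683  0.547 -0.68 ]
```

send_rows([
  [[0.4,-0.8,1.0,0.05,0.04,-0.05],[0.9,-2.0,2.5,0.12,0.1,-0.12],[1.5,-3.3,4,0.19,0.15,-0.19],[2.1,-4.6,5.6,0.27,0.22,-0.27],[2.8,-6,7.4,0.35,0.28,-0.35],[3.5,-7.5,9.2,0.43,0.345,-0.43],[4.2,-9,11,0.51,0.41,-0.51],[4.8,-10.2,12.6,0.58,0.465,-0.58],[5.2,-11.2,13.7,0.64,0.515,-0.64],[5.46,-11.65,14.34,0.683,0.547,-0.68]],
])

```text
clock: 8.75
eef_pos: [506.6, -189.8, 199.5]
tool_rot: [2.68, -1.569, -1.108]
force: [0.2, 0.3, -1.8]
width: 46.7
gripper_force: 62.0
```

send_rows([
  [[0,0,0,0,0,0],[0,0,0,0,0,0]],
])

```text
clock: 8.95
eef_pos: [507.4, -188.2, 200.3]
tool_rot: [-2.365, -1.565, -2.349]
force: [-0.1, 0.4, -1.3]
width: 46.3
gripper_force: 62.0
```

```bash
python3 st.py; cat > look.py <<'E'
import sys
from h import *
ims=[]
for n in('scene','top'):
    d=ctrl.get_image(n);u,v=px(d,[507,-244,130]).astype(int);im=d['pixels'][v-40:v+40,u-40:u+40,::-1].copy();ims.append(cv2.resize(im,(400,400),interpolation=cv2.INTER_CUBIC))
cv2.imwrite(sys.argv[1],np.hstack(ims))
E
python3 look.py pics/up.png; python3 -c "
from rel import *
rel([507,-190,200],tool([0,-1,0],[0,0,1]))"
```

```text
{'clock': 8.95, 'qpos': [0.0023, 1.1388, -0.3416, 1.9879, 1.4288, 1.8777, 1.5591], 'eef_pos': [507.4258, -188.1946, 200.3489], 'tool_rot': [-2.3648, -1.5646, -2.3489], 'force': [-0.1209, 0.4189, -1.2991], 'width': 46.3258}
[ 507.9 -187.9  201.1] [-2.18  -1.563 -2.534] F [ 1.1 -0.  -1.1] w 46.56361323185326
shift cm [-0.11  0.09  0.21] rot [ 0.001  0.004 -0.006]
```

View pics/up.png

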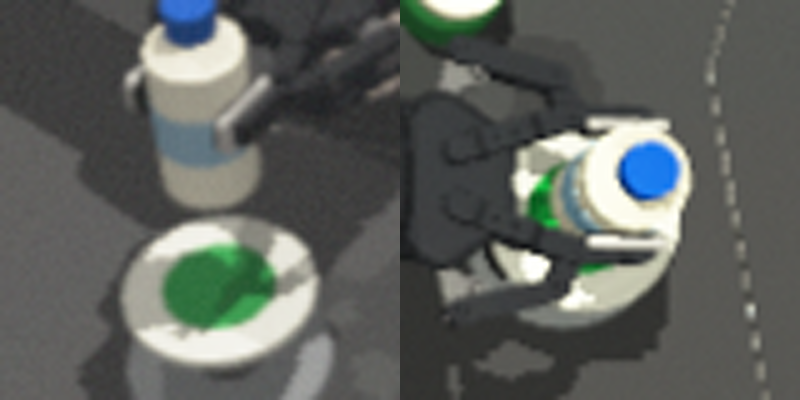

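The bottle is upright with its cap up: cap at crop (187,15) in the scene view and (649,170) in the top view. I'll measure it against the stand axis.

```bash
cat > cap.py <<'E'
from h import *
s=ctrl.read_state(); g=s["eef_pos"]+[0,-52,0]
D={n:ctrl.get_image(n) for n in("scene","top")}
obs=[];M={}
for n,d in D.items():
    p=d["pixels"].astype(int); m=((p[...,2]>p[...,0]+60)&(p[...,2]>p[...,1]+40)).astype(np.uint8)
    c=px(d,g+[0,0,50]).astype(int); w=np.zeros_like(m); w[max(0,c[1]-16):c[1]+16,c[0]-16:c[0]+16]=1
    M[n]=m&w
from scipy.optimize import minimize
f=lambda q:sum(np.abs(sil(D[n],rings(np.array(q),[0,0,1],[(-9,13),(9,13)]))-M[n]).sum() for n in D)
x0=g+[0,0,50]
r=minimize(f,x0,method="Nelder-Mead",options=dict(initial_simplex=[x0,x0+[8,0,0],x0+[0,8,0],x0+[0,0,8]]))
print("tcp",s["eef_pos"],"cap centre",r.x,r.fun,[M[n].sum() for n in M],"F",s["force"],s["width"])
E
python3 cap.py; grep -c . h.py
```

```text
tcp [ 507.91256123 -187.92079829  201.08188319] cap centre [ 508.6279686  -238.66115796  255.01774001] 57.21176470588235 [np.uint64(101), np.uint64(114)] F [ 1.08615806e+00 -4.82576610e-04 -1.07588046e+00] 46.56361323185326
23
```

send_rows([
  [[0,0,0.3,0,0,0],[-1,0.1,0.6,0,0,0],[-2.2,0.1,0.6,0,0,0],[-3.5,0.1,0.6,0,0,0],[-4.6,0.1,0.6,0,0,0],[-5.4,0.1,0.6,0,0,0],[-5.8,0.1,0.6,0,0,0],[-6,0.1,0.6,0,0,0],[-6,0.1,0.6,0,0,0],[-6,0.1,0.6,0,0,0]],
])

```text
clock: 10.15
eef_pos: [506.7, -194.6, 141.8]
tool_rot: [-1.942, -1.566, -2.771]
force: [-0.5, 0.3, -2.4]
width: 46.8
gripper_force: 62.0
```

```bash
python3 cap.py; python3 look.py pics/dn.png; python3 -c "
from rel import *
rel([507,-194,130],tool([0,-1,0],[0,0,1]))"
```

```text
tcp [ 506.67317916 -194.57185306  141.82162358] cap centre [ 507.84923635 -244.30285441  195.81087129] 52.34117647058824 [np.uint64(99), np.uint64(98)] F [-0.50782876  0.3451324  -2.44548157] 46.79464702419024
[ 506.7 -194.6  141.8] [-1.964 -1.565 -2.749] F [ 0.1  0.2 -1.6] w 46.6290770323386
shift cm [-1.18 -0.03 -0.06] rot [ 0.001  0.002 -0.005]
```

View pics/dn.png

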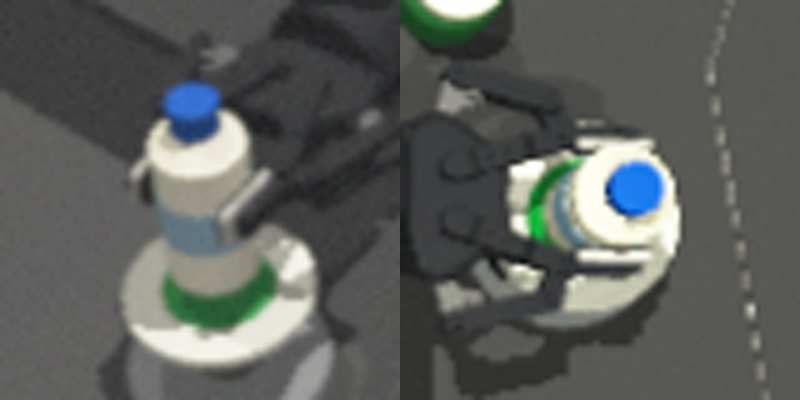

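send_rows([
  [[-0.2,0,0,0,0,0],[-0.5,0,0,0,0,0],[-0.8,0,0,0,0,0],[-1.0,0,0,0,0,0],[-1.2,0,0,0,0,0],[-1.2,0,0,0,0,0]],
])

```text
clock: 10.95
eef_pos: [506.6, -194.6, 129.1]
tool_rot: [-2.08, -1.566, -2.633]
force: [0.3, -0.1, -1.6]
width: 46.7
gripper_force: 62.0
```

send_rows([
  [[-0.1,0,0,0,0,0],[-0.2,0,0,0,0,0],[-0.3,0,0,0,0,0],[-0.3,0,0,0,0,0]],
])

```text
clock: 11.35
eef_pos: [506.7, -194.6, 126.4]
tool_rot: [-2.028, -1.566, -2.685]
force: [-0.2, 0.9, -2.6]
width: 46.4
gripper_force: 62.0
```

send_rows([
  [[-0.1,0,0,0,0,0],[-0.2,0,0,0,0,0],[-0.2,0,0,0,0,0]],
])

```text
clock: 11.65
eef_pos: [506.7, -194.6, 124.3]
tool_rot: [-2.031, -1.566, -2.682]
force: [-0.1, 1.2, -1.7]
width: 46.6
gripper_force: 62.0
```

send_rows([
  [[-0.1,0,0,0,0,0],[-0.15,0,0,0,0,0],[-0.15,0,0,0,0,0]],
])

```text
clock: 11.95
eef_pos: [506.7, -194.6, 123.2]
tool_rot: [-1.828, -1.566, -2.885]
force: [-0.2, 0.8, -0.6]
width: 46.6
gripper_force: 62.0
```

send_rows([
  [[-0.1,0,0,0,0,0],[-0.15,0,0,0,0,0],[-0.15,0,0,0,0,0]],
])

```text
clock: 12.25
eef_pos: [506.7, -194.6, 122.1]
tool_rot: [-1.659, -1.566, -3.055]
force: [0.9, 1.0, 3.2]
width: 46.8
gripper_force: 61.9
```

Contact with the plate. I'll ease off about 1 mm to near-zero net force, then check the view before releasing.

send_rows([
  [[0.05,0,0,0,0,0],[0.1,0,0,0,0,0],[0.1,0,0,0,0,0]],
])

```text
clock: 12.55
eef_pos: [506.7, -194.6, 122.5]
tool_rot: [-2.022, -1.566, -2.692]
force: [0.9, 0.3, 1.3]
width: 46.3
gripper_force: 62.0
```

```bash
python3 cap.py; python3 -c "
from rel import *
rel([507,-194,122],tool([0,-1,0],[0,0,1]))"
```

```text
tcp [ 506.69151995 -194.5914384   122.5238581 ] cap centre [ 507.55206416 -243.79243959  177.46461578] 51.38823529411765 [np.uint64(96), np.uint64(96)] F [0.92709823 0.34074758 1.26339944] 46.289609855686855
[ 506.7 -194.6  122.5] [-2.003 -1.566 -2.711] F [-0.5  0.4  1.5] w 46.89695969782295
shift cm [-0.05 -0.03 -0.06] rot [ 0.001  0.002 -0.005]
```

send_rows([
  [[0,0,0,0,0,0],[0,0,0,0,0,0],[0,0,0,0,0,0],[0,0,0,0,0,0],[0,0,0,0,0,0],[0,0,0,0,0,0],[0,0,0,0,0,0],[0,0,0,0,0,0],[0,0,0,0,0,0]],
], grip=0)

```text
clock: 13.55
eef_pos: [506.7, -194.6, 122.5]
tool_rot: [-2.015, -1.566, -2.698]
force: [0.4, -0.5, 0.3]
width: 85.2
gripper_force: 0.0
```

```bash
python3 cap.py; python3 look.py pics/rel.png
```

```text
tcp [ 506.6744746  -194.55702197  122.4577724 ] cap centre [ 506.85223941 -243.81578899  177.40895062] 48.96078431372549 [np.uint64(97), np.uint64(96)] F [ 0.35887456 -0.46497833  0.30255285] 85.23584181224378
```

View pics/rel.png

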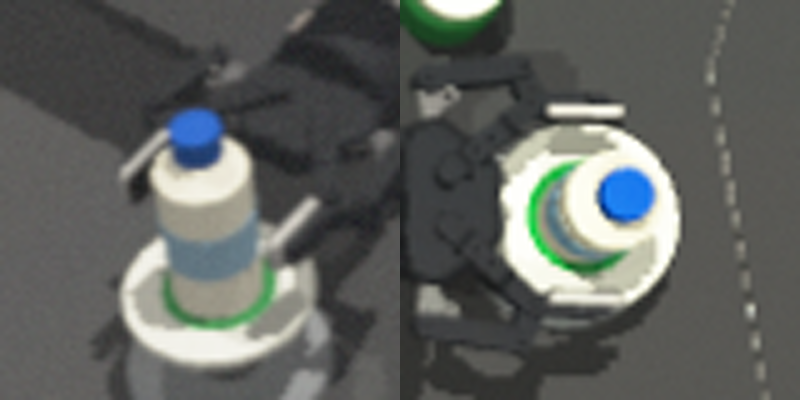

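Released: the bottle stands in the centre of the green disc and the fingers are clear on both sides. I'll back straight out, then up.

send_rows([
  [[0,0,-0.5,0,0,0],[0,0,-1.5,0,0,0],[0,0,-3,0,0,0],[0,0,-5,0,0,0],[0,0,-7,0,0,0],[0,0,-9,0,0,0],[1,0,-10,0,0,0],[3,0,-10,0,0,0],[4,0,-10,0,0,0],[4,0,-10,0,0,0]],
])

```text
clock: 14.75
eef_pos: [506.9, -94.5, 164.3]
tool_rot: [-1.859, -1.564, -2.855]
force: [0.1, 0.1, 0.3]
width: 85.2
gripper_force: 0.0
```

```bash
python3 st.py; python3 -c "
from h import *
for n in ('scene',):
    d=ctrl.get_image(n);cv2.imwrite('pics/end.png',d['pixels'][:,:,::-1])"
```

```text
{'clock': 14.75, 'qpos': [-0.152, 1.2177, -0.369, 1.8967, 1.2853, 1.9142, 1.5143], 'eef_pos': [506.8931, -94.4943, 164.3397], 'tool_rot': [-1.8586, -1.5639, -2.8546], 'force': [0.1464, 0.1051, 0.3402], 'width': 85.2231}
```

View pics/end.png

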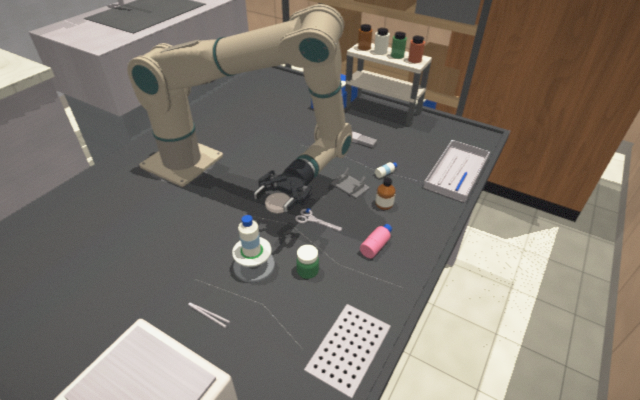

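The bottle stands on the plate at (250,240) with its cap at (247,220). The cradle at (352,185) is empty, the other things are where they were, and the gripper at (285,185) is clear. I'll hand in.

```bash
python3 -c "
from cell import ctrl
print(ctrl.finish_job())"
```

```text
the job is handed in; nothing more can be done
None
```

The white bottle stands upright, cap up, in the middle of the stand's plate (about 1–2 mm off centre by camera), released with the gripper clear and the other visible things where they were; handed in after about 15 s, with no verdict returned.

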